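# Switch the kitchen scale on

## Task

Switch on the white kitchen scale so that it is ready to weigh: with a fingertip in its groove, slide its small red switch all the way towards the green dot. Leave the switch of the blue lamp, which looks the same, where it is, and take your hand away at the end.

Things in the scene. Friction and masses are not known exactly. Their poses are not given: they have to be found in the camera images.
- kitchen_scale: White kitchen scale, fixed; steel pan behind (top 47 mm). Origin: at worktop height under the groove's centre; z up. Case x -42 (front) to +158, y -70 to +70 mm, top at 36. Finger groove in the top: x -19 to +19, y -50 to +50, floor at z 26 (10 deep), open upward. Red knob slides in it along y: off at y +12, on at y -12. In front of it a green dot (y -36) marks on, a black one (y +36) off.
- scale_knob (a point): Centre of the top of the scale's red switch knob, moves with it; axes as the scale's. Knob 12 mm along the slide (the scale's y), 24 across, 10 high, top flush with the case top (z 36 mm). At off, 32 mm of groove are free on its +y (off) side, 56 mm on its -y side.
- scale_switch (a joint): Slide of the scale's switch in m: 0 off, 0.024 fully on (end stop). Grows as the knob moves along the scale's -y, to the green dot. Starts at 0 to 0.006. Stays where it is left; takes about 1.5 N to move.
- lamp_switch (a joint): Slide of the same kind of switch (red knob, groove, dots) on the blue battery lamp, a fixed 157 x 140 mm case with a panel of yellow LEDs; 0 off, 0.024 on. Starts at 0 to 0.003, must stay off. The scale may stand left or right of the lamp.

How it is judged (in metres and radians):
At the end, for the whole second after the job is handed in: The scale's switch is on (at least 16 of its 24 mm of travel) and the lamp's switch is still off (less than 8 mm) (value of joint scale_switch above 0.016 m and value of joint lamp_switch below 0.008 m); the robot touches nothing.
It fails at once if the lamp's switch is pushed towards on (8 mm or more) (value of joint lamp_switch above 0.008 m).
It also fails if it takes over 27 s, if anything falls off the work surface, if the arm or the gripper's body presses on something with over 40 N, if the wrist force passes 120 N, or if a joint passes its speed limit or range.

## Robot

A 6-joint arm with a two-finger parallel gripper is mounted at the origin on a cart in front of the work surface, level with it; the furniture and walls round the work are solid. World frame = base frame: x ahead of the robot, y to its left, z up, the work surface at z = 0. Lengths are in m, angles in degrees, forces in N, time in s.
With the tool pointing down it reaches from about 0.4 to 0.925 m from the base axis. Payload 12.5 kg.
Tool frame: the origin (TCP) lies on the centre line of the jaws, within the pads' length; the fingertips stand 11 mm ahead of it and the grasp point (between the pads) lies 8 mm behind it (ctrl.tip_reach is the distance from the TCP to the fingertips, in m); z points along the fingers, y is the line along which they close (so a half turn about z gives the same grasp; the last joint's range is limited). The gripper opens to 95 mm and grips with 3 to 60 N. Pads are 20 mm wide; open, the fingers measure 119 mm over their backs; the gripper's body (75 mm by 180 mm) begins 59 mm behind the grasp point.
Start: joints at [-83.113, 28.126, 89.318, -0, 62.55, -6.05], TCP at [0.14, -0.609, 0.226] pointing down, gripper open.
Joint ranges: [-177.58, 177.58], [-47.91, 125.51], [2.72, 160], [-65.01, 245.01], [3.68, 167.84], [-153.87, 153.87]. Speed limits (degrees/s): [127.2, 127.2, 159.86, 180, 180, 180].

## Interface

Orientations are given as a 3x3 rotation matrix whose columns are the frame's x, y, z axes.
In Python, from workcell import ctrl, eyes, order gives the robot as it stands. The module is installed in compiled form; this text tells all that it offers.
- The arm moves only by the tool arm_command, never from a script. Its argument "commands" is a list of rows, each an object of numbers: "dx", "dy", "dz": the shift along the tool's x, y, z in cm; "wx", "wy", "wz": the turn, a rotation vector about the tool's x, y, z in rad; "claw": the finger opening in cm, from 0 to 9.51. A call has 1 to 12 rows; each row is the pose to reach, as a shift and turn from the pose commanded when the call began, along the tool's axes at that moment; what a row does not reach only later rows make up. A row lasts 1/12 s, in which the tool goes at most 41.7 mm and 7.16 degrees, less where a joint would pass 70% of its speed; a pose out of reach is approached as far as the arm can. A call with a gripper value outside its range is refused whole. The fingers move at their own pace and stop on an object; "squeeze" is the grip in N (left out, the last holds). Time passes only in rows, so rows that repeat a pose let the fingers close. It gives the time, the measured TCP pose, the force, the opening and the grip force at its end, in the units of the state.
- ctrl.state(): the state, without advancing time (a new reading comes with each control period).
- eyes.read_camera(name): name is "scene" or "top" or "wrist"; returns a dict with "pixels" (384x512x3 uint8, red, green, blue), "range_z" (384x512 float32, m along the optical axis (not along the pixel's ray), 0 where there is no reading), "vfov" (degrees; the focal length in pixels is half the picture's height over the tangent of half this angle, whatever the lens; pixels are square), "cx", "cy" (the principal point, pixels), "k1" (the pictures are not rectified: a ray, as slopes to the right and down, at radius r is drawn at 1 + k1 r^2 times it, then the intrinsics apply), "rvec" (rotation vector, rad) and "tvec" (3), from world to camera coordinates, as OpenCV has them. Camera axes: x right, y down, z forward; pixel columns grow to the right and rows downward; lengths in m; the calibration is good to about 2 mm. A picture is of the moment at which its call begins.
- order.sign_off(): hands the job in; it is judged then, once.
The state is a dict: "t": time; "q": joint angles; "qd": joint speeds; "joint_efforts": joint torques, N m; "ee_pos": TCP position; "orientation": TCP orientation; "ft_force": force on the tool from outside, world axes, zero at the start; "torque": the same for the moment, N m; "opening": finger opening in m; "grip_force": force on a finger pad.
Only numpy, scipy, OpenCV 4.12 (cv2) and the standard library are available. Lean on these libraries where they do the work, as an engineer would, in place of code of your own. Each camera call takes 0.05 s, during which the arm holds its last target. There are 200 camera calls.

## Working session

There is one attempt and no reset: what is moved stays moved. The work goes in short steps, Python scripts to look and compute and a tool call to move; the robot and the scene stay as the last step left them, time stands still between calls to the robot, and variables do not carry over. Pictures are saved under pics/ and viewed, at most 10 in all, crops included, and the job is handed in when it is done.

Besides the shell and the picture viewer there is one more tool, called after ">>>" as name(argument=value, ...) on one line, values as JSON. arm_command: Moves the arm, as the interface text tells. Its arguments: {"type":"object","properties":{"commands":{"type":"array"},"squeeze":{"type":"number"}},"required":["commands"]}

```bash
mkdir -p pics; cat > h.py <<'E'
import numpy as np, cv2
from workcell import ctrl, eyes, order
def look(n,save=None):
    c=eyes.read_camera(n)
    if save: cv2.imwrite('pics/'+save,c['pixels'][...,::-1])
    return c
def rays(c,uv):
    h,w=c['pixels'].shape[:2]; f=h/2/np.tan(np.radians(c['vfov'])/2)
    K=np.array([[f,0,c['cx']],[0,f,c['cy']],[0,0,1.]])
    p=cv2.undistortPoints(np.array(uv,float).reshape(-1,1,2),K,np.array([c['k1'],0,0,0.]),None,None,None).reshape(-1,2) if False else cv2.undistortPoints(np.array(uv,float).reshape(-1,1,2),K,np.array([c['k1'],0,0,0.])).reshape(-1,2)
    R=cv2.Rodrigues(np.array(c['rvec'],float))[0]
    d=np.c_[p,np.ones(len(p))]@R; o=-R.T@np.array(c['tvec'],float).ravel()
    return o,d
def onplane(c,uv,z):
    o,d=rays(c,uv); return o+d*((z-o[2])/d[:,2])[:,None]
def depthpt(c,uv):
    o,d=rays(c,uv); r=np.array([c['range_z'][int(round(v)),int(round(u))] for u,v in uv]); return o+d*r[:,None]
def blobs(c,lo,hi,amin=8):
    hsv=cv2.cvtColor(c['pixels'],cv2.COLOR_RGB2HSV); m=cv2.inRange(hsv,np.array(lo),np.array(hi))
    if lo[0]==0: m|=cv2.inRange(hsv,np.array([170,lo[1],lo[2]]),np.array([180,255,255]))
    n,l,s,ce=cv2.connectedComponentsWithStats(m)
    return [(s[i,4],ce[i],s[i,:4]) for i in range(1,n) if s[i,4]>=amin]
RED=((0,130,70),(8,255,255)); GRN=((40,90,50),(85,255,255))
E
sed -i "s/,None,None,None).reshape(-1,2) if False else .*$/).reshape(-1,2)/" h.py
python3 - <<'E'
from h import *
for n in('top','scene','wrist'):
    c=look(n,n+'1.png'); print(n,c['vfov'],c['k1'],rays(c,[[256,192]]))
    for k,b in(('R',RED),('G',GRN)):
        for a,ce,s in blobs(c,*b): print(k,a,ce.round(1),s,onplane(c,[ce],.036)[0].round(4),depthpt(c,[ce])[0].round(4))
E
```

```text
top 54.254162833426754 0.0348933311995115 (array([0.36366468, 0.18651026, 0.88315897]), array([[ 0.05601367, -0.00508803, -0.99854619]]))
R 426 [239.1  76.5] [224  59  28  31] [0.6777 0.2205 0.036 ] [0.6695 0.2196 0.0583]
R 46 [229.7  64.5] [225  60   9   9] [0.7058 0.2421 0.036 ] [0.6972 0.2407 0.0572]
R 575 [ 43.7 137.2] [ 30 125  29  26] [0.5354 0.6577 0.036 ] [0.5332 0.6516 0.0468]
R 54 [300.9 179.6] [298 175   7  10] [0.4392 0.0801 0.036 ] [0.3637 0.1865 0.8832]
R 52 [196.3 188.4] [193 184   7  10] [0.4197 0.317  0.036 ] [0.4197 0.3169 0.0368]
G 24 [237.3  70.5] [235  67   6   7] [0.692  0.2246 0.036 ] [0.6839 0.2237 0.0569]
G 119 [304.1 164.1] [294 161  21   7] [0.4747 0.0724 0.036 ] [0.4746 0.0725 0.0365]
G 12 [220.5 193.5] [219 192   4   4] [0.408  0.2624 0.036 ] [0.408  0.2624 0.0359]
scene 51.45434576642944 -0.11812563083874303 (array([0.02287868, 0.73590286, 0.53314541]), array([[ 0.49756898, -0.63064135, -0.59561718]]))
R 8 [167.5 146.5] [166 146   4   2] [0.7293 0.1979 0.036 ] [0.7004 0.22   0.0564]
R 517 [172.  160.2] [158 148  29  25] [0.6715 0.2347 0.036 ] [0.6578 0.2
[... 206 characters left out ...]
  38  35] [0.5322 0.6637 0.036 ] [0.5185 0.6657 0.0494]
R 10 [ 27.1 376.9] [ 26 374   3   6] [0.4192 0.73   0.036 ] [0.3948 0.7303 0.0665]
G 1009 [142.9  93.4] [133  53  24  82] [1.0553 0.0187 0.036 ] [0.8749 0.144  0.1229]
G 10 [171.1 150. ] [168 149   6   4] [0.7092 0.2039 0.036 ] [0.6831 0.2241 0.0549]
G 60 [280.3 159. ] [274 154  14  10] [0.4746 0.0709 0.036 ] [0.4731 0.0731 0.0376]
G 12 [251.5 210. ] [250 209   4   3] [0.4081 0.2618 0.036 ] [0.4075 0.2626 0.0368]
G 40 [  4.1 257.5] [  0 251  11  14] [0.6685 0.6461 0.036 ] [0.6316 0.6512 0.0644]
wrist 65.08747192805126 -0.053237815450036294 (array([ 0.20925937, -0.59319118,  0.38488183]), array([[-0.2552377 , -0.04208538, -0.966094  ]]))
```

View pics/top1.png

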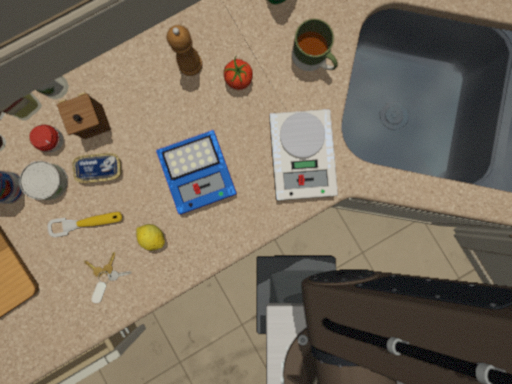

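View pics/scene1.png

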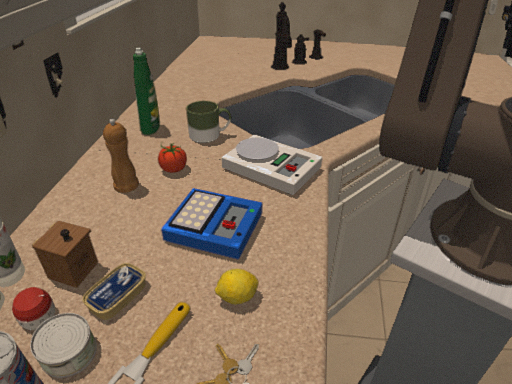

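The top view shows the white scale at about (303,155), its knob at (301,180) and the blue lamp at (196,172) with its knob at (196,188). I'll fit the scale's case and dots.

```bash
python3 - <<'E'
from h import *
c=look('top')
a=c['pixels'][100:210,255:350,::-1]; a=cv2.resize(a,None,fx=5,fy=5,interpolation=cv2.INTER_CUBIC)
d=look('scene'); b=cv2.resize(d['pixels'][130:200,215:330,::-1],None,fx=2.6,fy=2.6,interpolation=cv2.INTER_CUBIC)
o=np.zeros((550,475+299,3),np.uint8); o[:,:475]=a; o[:182,475:]=b; cv2.imwrite('pics/z1.png',o)
hsv=cv2.cvtColor(c['pixels'],cv2.COLOR_RGB2HSV)
m=((hsv[...,1]<40)&(hsv[...,2]>180)).astype(np.uint8); m[:,:262]=0;m[:,345:]=0;m[:100]=0;m[210:]=0
cs=max(cv2.findContours(m,0,2)[0],key=cv2.contourArea)
w=onplane(c,cs.reshape(-1,2),.036)[:,:2]
print(cv2.minAreaRect(w.astype(np.float32)))
for a,ce,s in blobs(c,(35,60,40),(90,255,255),4): print('G',a,ce.round(1),onplane(c,[ce],.036)[0].round(4))
E
```

```text
((0.49911195039749146, 0.073710598051548), (0.19845111668109894, 0.13919709622859955), 4.4309916496276855)
G 24 [274.2   1.8] [0.8545 0.1386 0.036 ]
G 93 [322.1  28.2] [0.7921 0.0278 0.036 ]
G 30 [299.3  30.3] [0.787  0.0807 0.036 ]
G 6 [324.7  31.3] [0.7846 0.0218 0.036 ]
G 188 [315.2  55.3] [0.7279 0.0443 0.036 ]
G 7 [301.4  60.3] [0.7162 0.0763 0.036 ]
G 4 [306.5  61.8] [0.7128 0.0646 0.036 ]
G 41 [237.6  70.8] [0.6911 0.224  0.036 ]
G 22 [46.2 90.1] [0.6427 0.6552 0.036 ]
G 136 [304.5 164. ] [0.4749 0.0716 0.036 ]
G 21 [ 58.5 190.6] [0.4153 0.6215 0.036 ]
G 6 [  2.5 190. ] [0.417  0.7417 0.036 ]
G 10 [322.2 191. ] [0.4131 0.0321 0.036 ]
G 14 [220.5 193.3] [0.4085 0.2624 0.036 ]
```

View pics/z1.png

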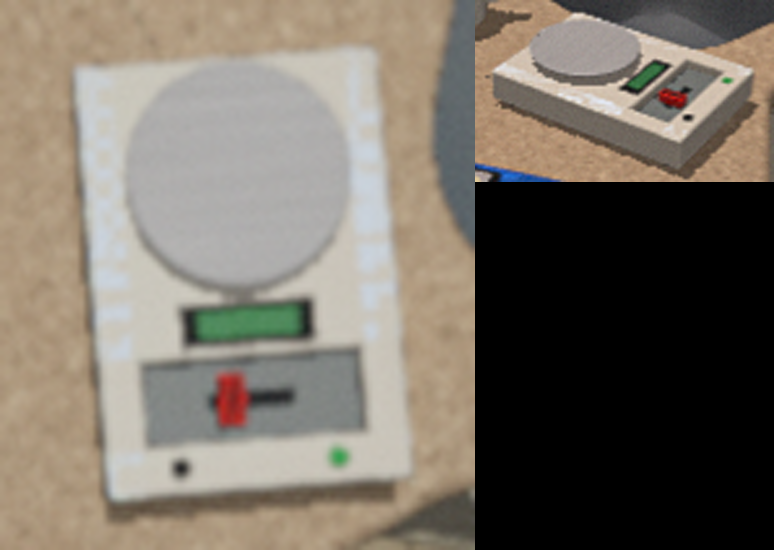

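The zoomed crop shows the knob at crop (232,400), with the green dot on the right at (339,457) and the black dot on the left at (181,468). The knob is near off and +y points left. I'll set up the scale's frame and work out the approach.

```bash
cat >> h.py <<'E'
from scipy.spatial.transform import Rotation as Ro
def setup(org,ang):
    a=np.radians(ang); return np.array([[np.cos(a),-np.sin(a)],[np.sin(a),np.cos(a)]]),np.array(org)
def rel(tgt,Rt):
    s=ctrl.state(); R=np.array(s['orientation']); p=np.array(s['ee_pos'])
    print('d cm',(R.T@(np.array(tgt)-p)*100).round(2),'w',Ro.from_matrix(R.T@Rt).as_rotvec().round(4))
E
python3 - <<'E'
from h import *
s=ctrl.state();print(s['t'],np.array(s['orientation']).round(3),ctrl.tip_reach)
S,o=setup([.4413,.0692],4.6)
for n,l in (('knob',(.4392,.0801)),('green',(.4131,.0321)),('disp',(.4747,.0724))): print(n,(S.T@(np.array(l)-o)).round(4))
p=o+S@[0,.034]; print(p)
for sg in(1,-1):
    x=np.r_[sg*S[:,1],0]; z=np.array([0,0,-1.]); Rt=np.c_[x,np.cross(z,x),z]
    rel([.42,-.35,.226],Rt); rel(np.r_[p,.2],Rt)
E
```

```text
0.25 [[ 0.975  0.224 -0.   ]
 [ 0.224 -0.975  0.   ]
 [ 0.    -0.    -1.   ]] 0.011
knob [-0.0012  0.011 ]
green [-0.0311 -0.0347]
disp [0.0335 0.0005]
[0.43857324 0.10309048]
d cm [ 33.1  -18.98  -0.05] w [-3.0000e-04 -3.0000e-04 -1.4254e+00]
d cm [ 45.05 -62.72   2.57] w [-3.0000e-04 -3.0000e-04 -1.4254e+00]
d cm [ 33.1  -18.98  -0.05] w [-3.0000e-04  3.0000e-04  1.7162e+00]
d cm [ 45.05 -62.72   2.57] w [-3.0000e-04  3.0000e-04  1.7162e+00]
```

>>> arm_command(commands=[{"dx":4,"dy":-2,"wz":-0.06,"claw":0},{"dx":8,"dy":-4,"wz":-0.14,"claw":0},{"dx":11,"dy":-6.3,"wz":-0.22,"claw":0},{"dx":14,"dy":-8,"wz":-0.3,"claw":0},{"dx":17,"dy":-10,"wz":-0.38,"claw":0},{"dx":20,"dy":-12,"wz":-0.46,"claw":0},{"dx":23,"dy":-14,"wz":-0.54,"claw":0},{"dx":26,"dy":-16,"wz":-0.6,"claw":0},{"dx":29,"dy":-18,"wz":-0.66,"claw":0},{"dx":32,"dy":-19,"wz":-0.7,"claw":0},{"dx":33,"dy":-19,"wz":-0.7,"claw":0}])

```text
invalid input at $.commands[0]: expected keys dx, dy, dz, wx, wy, wz, claw
```

```bash
python3 - <<'E'
from h import *
S,o=setup([.4413,.0692],4.6); p=o+S@[0,.034]
x=np.r_[S[:,1],0]; z=np.array([0,0,-1.]); Rt=np.c_[x,np.cross(z,x),z]
rel(np.r_[p,.2],Rt); s=ctrl.state(); print(s['t'],s['opening'],s['ft_force'])
E
```

```text
d cm [ 45.05 -62.72   2.57] w [-3.0000e-04 -3.0000e-04 -1.4254e+00]
0.25 0.09509784560305347 [-0.05042792  0.11656896 -0.68163395]
```

>>> arm_command(commands=[{"dx":8,"dy":-4,"dz":0,"wx":0,"wy":0,"wz":-0.14,"claw":0},{"dx":14,"dy":-8,"dz":0,"wx":0,"wy":0,"wz":-0.28,"claw":0},{"dx":20,"dy":-12,"dz":0,"wx":0,"wy":0,"wz":-0.42,"claw":0},{"dx":26,"dy":-16,"dz":0,"wx":0,"wy":0,"wz":-0.56,"claw":0},{"dx":33,"dy":-19,"dz":0,"wx":0,"wy":0,"wz":-0.7,"claw":0},{"dx":33,"dy":-19,"dz":0,"wx":0,"wy":0,"wz":-0.7,"claw":0},{"dx":33,"dy":-19,"dz":0,"wx":0,"wy":0,"wz":-0.7,"claw":0},{"dx":33,"dy":-19,"dz":0,"wx":0,"wy":0,"wz":-0.7,"claw":0},{"dx":33,"dy":-19,"dz":0,"wx":0,"wy":0,"wz":-0.7,"claw":0},{"dx":33,"dy":-19,"dz":0,"wx":0,"wy":0,"wz":-0.7,"claw":0},{"dx":33,"dy":-19,"dz":0,"wx":0,"wy":0,"wz":-0.7,"claw":0}])

```text
t: 1.17
ee_pos: [0.4205, -0.3484, 0.2256]
orientation: [[0.598, 0.801, 0.0], [0.801, -0.598, -0.0], [0.0, 0.0, -1.0]]
ft_force: [-0.2, -0.4, 0.3]
opening: 0.0274
grip_force: 0.0
```

```bash
python3 - <<'E'
from h import *
S,o=setup([.4413,.0692],4.6); p=o+S@[0,.034]
x=np.r_[S[:,1],0]; z=np.array([0,0,-1.]); Rt=np.c_[x,np.cross(z,x),z]
rel(np.r_[p,.2],Rt); s=ctrl.state(); print(s['t'],s['opening'],s['ft_force'])
E
```

```text
d cm [ 37.26 -25.55   2.56] w [ 0.     -0.     -0.7214]
1.1667 0.027431902254106702 [-0.19235444 -0.37402876  0.25904521]
```

>>> arm_command(commands=[{"dx":37.3,"dy":-25.5,"dz":2.6,"wx":0,"wy":0,"wz":-0.721,"claw":0},{"dx":37.3,"dy":-25.5,"dz":2.6,"wx":0,"wy":0,"wz":-0.721,"claw":0},{"dx":37.3,"dy":-25.5,"dz":2.6,"wx":0,"wy":0,"wz":-0.721,"claw":0},{"dx":37.3,"dy":-25.5,"dz":2.6,"wx":0,"wy":0,"wz":-0.721,"claw":0},{"dx":37.3,"dy":-25.5,"dz":2.6,"wx":0,"wy":0,"wz":-0.721,"claw":0},{"dx":37.3,"dy":-25.5,"dz":2.6,"wx":0,"wy":0,"wz":-0.721,"claw":0},{"dx":37.3,"dy":-25.5,"dz":2.6,"wx":0,"wy":0,"wz":-0.721,"claw":0},{"dx":37.3,"dy":-25.5,"dz":2.6,"wx":0,"wy":0,"wz":-0.721,"claw":0},{"dx":37.3,"dy":-25.5,"dz":2.6,"wx":0,"wy":0,"wz":-0.721,"claw":0},{"dx":37.3,"dy":-25.5,"dz":2.6,"wx":0,"wy":0,"wz":-0.721,"claw":0},{"dx":37.3,"dy":-25.5,"dz":2.6,"wx":0,"wy":0,"wz":-0.721,"claw":0},{"dx":37.3,"dy":-25.5,"dz":2.6,"wx":0,"wy":0,"wz":-0.721,"claw":0}])

```text
t: 2.17
ee_pos: [0.4395, 0.1046, 0.1994]
orientation: [[-0.079, 0.997, 0.0], [0.997, 0.079, 0.0], [0.0, 0.0, -1.0]]
ft_force: [-0.9, -0.1, -0.1]
opening: 0.0003
grip_force: 0.0
```

```bash
python3 - <<'E'
from h import *
S,o=setup([.4413,.0692],4.6); p=o+S@[0,.034]
x=np.r_[S[:,1],0]; z=np.array([0,0,-1.]); Rt=np.c_[x,np.cross(z,x),z]
c=look('wrist','w2.png')
for k,b in(('R',RED),('G',GRN)):
    for a,ce,s in blobs(c,*b):
        q=onplane(c,[ce],.036)[0]; print(k,a,ce.round(1),s,q.round(4),'loc',(S.T@(q[:2]-o)).round(4),depthpt(c,[ce])[0].round(4))
rel(np.r_[p,.2],Rt); s=ctrl.state(); print(s['t'],s['opening'],s['ft_force'])
E
```

```text
R 2461 [486.9  88.6] [460  54  52  67] [0.6698 0.2213 0.036 ] loc [0.24   0.1333] [0.6593 0.2192 0.0504]
R 228 [259.2 199.4] [249 194  21  12] [0.4393 0.0809 0.036 ] loc [-0.001   0.0118] [0.4393 0.0814 0.0379]
G 85 [241.4  19. ] [237  14  10  11] [0.4075 0.2633 0.036 ] loc [-0.0181  0.1961] [0.4077 0.2628 0.0378]
G 193 [504.9  85.9] [492  69  20  36] [0.6895 0.2262 0.036 ] loc [0.26   0.1366] [0.6722 0.2228 0.0579]
G 457 [289.3 208.9] [283 190  14  40] [0.4741 0.0725 0.036 ] loc [0.033  0.0007] [0.4738 0.0732 0.0382]
d cm [ 0.06 -0.08 -0.06] w [-0.0002  0.0002 -0.0009]
2.2167 0.0004352735886708033 [ 0.79434636 -0.52613275  0.06667221]
```

View pics/w2.png

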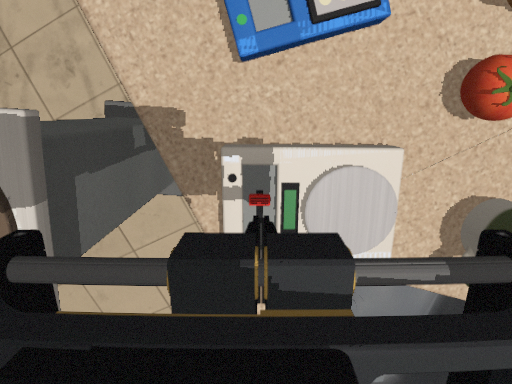

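The wrist view shows the knob at (259,199), the groove ending near (258,165) and the black dot at (232,178). The knob's position agrees with the top view to within 1 mm. I'll descend into the free groove on the off side.

>>> arm_command(commands=[{"dx":0,"dy":-0.1,"dz":3,"wx":0,"wy":0,"wz":0,"claw":0},{"dx":0,"dy":-0.1,"dz":6,"wx":0,"wy":0,"wz":0,"claw":0},{"dx":0,"dy":-0.1,"dz":9,"wx":0,"wy":0,"wz":0,"claw":0},{"dx":0,"dy":-0.1,"dz":12,"wx":0,"wy":0,"wz":0,"claw":0},{"dx":0,"dy":-0.1,"dz":13.6,"wx":0,"wy":0,"wz":0,"claw":0},{"dx":0,"dy":-0.1,"dz":13.6,"wx":0,"wy":0,"wz":0,"claw":0},{"dx":0,"dy":-0.1,"dz":13.6,"wx":0,"wy":0,"wz":0,"claw":0}])

```text
t: 2.8
ee_pos: [0.4386, 0.0996, 0.0634]
orientation: [[-0.074, 0.997, -0.002], [0.997, 0.074, -0.0], [-0.0, -0.002, -1.0]]
ft_force: [1.2, 1.7, 0.6]
opening: 0.0004
grip_force: 0.0
```

```bash
python3 - <<'E'
from h import *
S,o=setup([.4413,.0692],4.6)
c=look('wrist','w3.png')
for a,ce,s in blobs(c,*RED):
        q=onplane(c,[ce],.036)[0]; print(a,ce.round(1),s,'loc',(S.T@(q[:2]-o)).round(4))
s=ctrl.state(); print(s['t'],s['ee_pos'],'loc',S.T@(np.array(s['ee_pos'][:2])-o),s['ft_force'])
E
```

```text
2.85 [0.43903488 0.09998581 0.06423281] loc [0.00021116 0.03086831] [0.09228773 0.65119853 1.06787116]
```

View pics/w3.png

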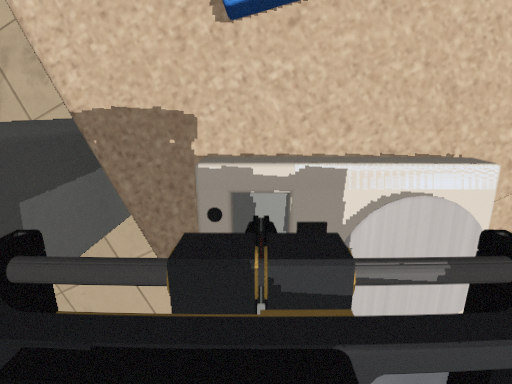

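The fingers are closed above the groove, whose +y end is near (260,195). The tip sits about 3 mm too close to the knob, so I'll correct that before going in.

>>> arm_command(commands=[{"dx":0.3,"dy":0,"dz":0,"wx":0,"wy":0,"wz":0,"claw":0},{"dx":0.3,"dy":0,"dz":0,"wx":0,"wy":0,"wz":0,"claw":0},{"dx":0.3,"dy":0,"dz":0,"wx":0,"wy":0,"wz":0,"claw":0},{"dx":0.3,"dy":0,"dz":0,"wx":0,"wy":0,"wz":0,"claw":0}])

```text
t: 3.18
ee_pos: [0.4386, 0.1043, 0.0643]
orientation: [[-0.076, 0.997, 0.001], [0.997, 0.076, 0.0], [-0.0, 0.001, -1.0]]
ft_force: [-0.1, -0.1, 0.5]
opening: 0.0004
grip_force: 0.0
```

```bash
python3 - <<'E'
from h import *
S,o=setup([.4413,.0692],4.6)
for i in range(3):
    look('top' if i else 'wrist','w4.png' if i==0 else None)
    s=ctrl.state(); print(s['t'],s['ee_pos'],'loc',S.T@(np.array(s['ee_pos'][:2])-o),s['ft_force'])
c=look('top','t4.png')
for a,ce,s in blobs(c,*RED):
    if s[0]>260: print(a,ce,s)
E
```

```text
3.2333 [0.438478   0.10427937 0.0641433 ] loc [4.14611019e-07 3.51926982e-02] [1.48420599 0.07390745 0.04932435]
3.2833 [0.43841065 0.10426501 0.06399304] loc [-6.78684754e-05  3.51837872e-02] [ 0.82062069 -0.07925427  0.60678161]
3.3333 [0.43837078 0.1042492  0.06386844] loc [-0.00010887  0.03517122] [-0.48532919 -0.90044371  0.16689386]
```

>>> arm_command(commands=[{"dx":-0.1,"dy":0,"dz":0.6,"wx":0,"wy":0,"wz":0,"claw":0},{"dx":-0.1,"dy":0,"dz":1.2,"wx":0,"wy":0,"wz":0,"claw":0},{"dx":-0.1,"dy":0,"dz":1.8,"wx":0,"wy":0,"wz":0,"claw":0},{"dx":-0.1,"dy":0,"dz":2.3,"wx":0,"wy":0,"wz":0,"claw":0},{"dx":-0.1,"dy":0,"dz":2.3,"wx":0,"wy":0,"wz":0,"claw":0},{"dx":-0.1,"dy":0,"dz":2.3,"wx":0,"wy":0,"wz":0,"claw":0}])

```text
t: 3.88
ee_pos: [0.4381, 0.1032, 0.0401]
orientation: [[-0.076, 0.997, -0.001], [0.997, 0.076, -0.0], [-0.0, -0.001, -1.0]]
ft_force: [-0.8, 0.9, 0.5]
opening: 0.0008
grip_force: 0.0
```

```bash
python3 - <<'E'
from h import *
S,o=setup([.4413,.0692],4.6)
s=ctrl.state(); print(s['t'],s['ee_pos'],'loc',S.T@(np.array(s['ee_pos'][:2])-o),s['ft_force'])
E
```

```text
3.8833 [0.43811841 0.10315189 0.04007707] loc [-0.00044844  0.03409769] [-0.80457289  0.92236635  0.51375073]
```

The fingertips are in the groove without contact. Now I'll slide towards the green dot.

>>> arm_command(commands=[{"dx":-0.4,"dy":0,"dz":0,"wx":0,"wy":0,"wz":0,"claw":0},{"dx":-0.8,"dy":0,"dz":0,"wx":0,"wy":0,"wz":0,"claw":0},{"dx":-1.2,"dy":0,"dz":0,"wx":0,"wy":0,"wz":0,"claw":0},{"dx":-1.5,"dy":0,"dz":0,"wx":0,"wy":0,"wz":0,"claw":0},{"dx":-1.8,"dy":0,"dz":0,"wx":0,"wy":0,"wz":0,"claw":0},{"dx":-2.1,"dy":0,"dz":0,"wx":0,"wy":0,"wz":0,"claw":0},{"dx":-2.4,"dy":0,"dz":0,"wx":0,"wy":0,"wz":0,"claw":0},{"dx":-2.6,"dy":0,"dz":0,"wx":0,"wy":0,"wz":0,"claw":0},{"dx":-2.8,"dy":0,"dz":0,"wx":0,"wy":0,"wz":0,"claw":0},{"dx":-2.9,"dy":0,"dz":0,"wx":0,"wy":0,"wz":0,"claw":0},{"dx":-3.0,"dy":0,"dz":0,"wx":0,"wy":0,"wz":0,"claw":0},{"dx":-3.0,"dy":0,"dz":0,"wx":0,"wy":0,"wz":0,"claw":0}])

```text
t: 4.88
ee_pos: [0.4405, 0.0746, 0.0407]
orientation: [[-0.075, 0.997, 0.0], [0.997, 0.075, 0.001], [0.001, 0.0, -1.0]]
ft_force: [-1.3, 25.7, 2.8]
opening: 0.0007
grip_force: 12.6
```

```bash
python3 - <<'E'
from h import *
S,o=setup([.4413,.0692],4.6)
s=ctrl.state(); print(s['t'],s['ee_pos'],'loc',S.T@(np.array(s['ee_pos'][:2])-o),s['ft_force'])
E
```

```text
4.8833 [0.44050151 0.07462747 0.04074409] loc [-0.00036064  0.00547403] [-1.31511108 25.73909725  2.77238958]
```

It pushes against the end stop with 26 N, so the knob is fully over. I'll back off and lift clear.

>>> arm_command(commands=[{"dx":0.4,"dy":0,"dz":0,"wx":0,"wy":0,"wz":0,"claw":0},{"dx":0.9,"dy":0,"dz":0,"wx":0,"wy":0,"wz":0,"claw":0},{"dx":0.9,"dy":0,"dz":-1,"wx":0,"wy":0,"wz":0,"claw":0},{"dx":0.9,"dy":0,"dz":-3,"wx":0,"wy":0,"wz":0,"claw":0},{"dx":0.9,"dy":0,"dz":-6,"wx":0,"wy":0,"wz":0,"claw":0},{"dx":3,"dy":0,"dz":-9,"wx":0,"wy":0,"wz":0,"claw":0},{"dx":6,"dy":0,"dz":-12,"wx":0,"wy":0,"wz":0,"claw":0},{"dx":8,"dy":0,"dz":-15,"wx":0,"wy":0,"wz":0,"claw":0},{"dx":8,"dy":0,"dz":-16,"wx":0,"wy":0,"wz":0,"claw":0},{"dx":8,"dy":0,"dz":-16,"wx":0,"wy":0,"wz":0,"claw":0},{"dx":8,"dy":0,"dz":-16,"wx":0,"wy":0,"wz":0,"claw":0}])

```text
t: 5.8
ee_pos: [0.4344, 0.153, 0.2005]
orientation: [[-0.076, 0.997, 0.001], [0.997, 0.076, -0.0], [-0.0, 0.001, -1.0]]
ft_force: [-0.6, -0.5, 0.4]
opening: 0.0003
grip_force: 0.0
```

```bash
python3 - <<'E'
from h import *
S,o=setup([.4413,.0692],4.6)
for n in('wrist','scene','top'):
  c=look(n,n+'5.png')
  for a,ce,s in blobs(c,*RED):
        q=onplane(c,[ce],.036)[0]; print(n,a,ce.round(1),q.round(3),'loc',(S.T@(q[:2]-o)).round(4))
s=ctrl.state(); print(s['t'],s['ee_pos'],s['ft_force'])
E
```

```text
wrist 322 [258.7  14.9] [0.42  0.317 0.036] loc [-0.0017  0.2487]
wrist 2505 [482.9 132.2] [0.673 0.224 0.036] loc [0.2431 0.1355]
scene 8 [167.5 146.5] [0.729 0.198 0.036] loc [0.2974 0.1052]
scene 521 [171.9 160.3] [0.671 0.235 0.036] loc [0.2427 0.1469]
scene 52 [295.1 163. ] [0.437 0.064 0.036] loc [-0.0043 -0.0049]
scene 91 [228.2 224. ] [0.416 0.322 0.036] loc [-0.0048  0.2539]
scene 996 [ 30.3 303.9] [0.532 0.664 0.036] loc [0.1382 0.5852]
scene 13 [ 27.  376.7] [0.42  0.73  0.036] loc [0.0313 0.6603]
top 414 [239.   76.5] [0.678 0.221 0.036] loc [0.2479 0.132 ]
top 42 [229.8  64.3] [0.706 0.242 0.036] loc [0.2781 0.151 ]
top 568 [ 43.7 137.2] [0.535 0.658 0.036] loc [0.141 0.579]
top 32 [  6.2 190.6] [0.416 0.734 0.036] loc [0.0277 0.6644]
top 50 [196.4 188.3] [0.42  0.317 0.036] loc [-0.0014  0.2485]
5.95 [0.43414622 0.1524433  0.1993545 ] [-0.24466184 -0.03572399  0.59540559]
```

View pics/wrist5.png

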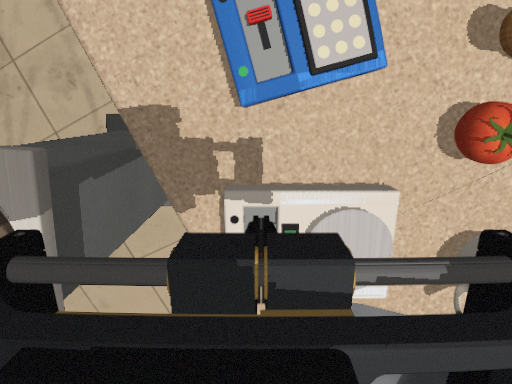

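The scene camera puts the knob 21.4 mm along at pixel (295,163), after the arm met the stop at 26 N. The wrist view shows the lamp's knob still at off, at (259,15), and the hand is clear.

```bash
python3 -c "
from h import *
print(order.sign_off())"
```

```text
the job is handed in; nothing more can be done
None
```

The scale's switch was slid to its end stop (about 21 mm of its 24 mm by the scene camera, above the 16 mm needed), the lamp's switch did not move, the hand is clear and the job is handed in; no verdict came back.

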